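# Cap the case's port and hold it up for inspection

## Task

First press the yellow cap on the steel instrument case fully home, while the case still sits on its draining rack. Then take the case by the black grip bar of its handle, lift it straight up, level all the way, until its underside is about 15 cm clear of the rack, and finish while still holding it there over the rack, level and still, so that a colleague can inspect the underside. Leave the clamp and the rasp lying where they are.

Things in the scene. Friction and masses are not known exactly. Their poses are not given: they have to be found in the camera images.
- case: closed brushed-metal instrument case, a solid box 100 mm (its x) by 190 mm (its y) by 45 mm high, 0.35 to 0.7 kg, loose on the rack; origin at the centre of its underside, z up. On its lid, in the middle, stands a handle; near the +y end is the yellow port cap; the -y end of the lid is plain (three flat ribs)
- case_handle (a point): centre of the handle's black grip bar, 85 mm above the case's underside and 40 mm above the lid; axes as the case's. The bar is 14 mm wide (x), 82 mm long (y), 14 mm thick (z), on two posts 12 mm wide (x) and 8 mm thick at y = +-34 mm; 60 mm free between the posts and 33 mm free under the bar. The case balances under this point
- cap_top (a point): centre of the flat top of the round yellow cap (28 mm diameter, 18 mm high), 68 mm from the case's centre along the case's +y; it moves with the cap. With the cap fully home it is 64.5 mm above the case's underside (19.5 mm above the lid). Axes as the case's
- port_cap (a joint): height of the cap above its home position along its stub, m: 0 = fully home (down), 0.012 = fully up; starts half off, 0.008 to 0.012. A snug friction fit holds it where it is left; pressing it down takes about 4 to 5 N and then it meets a hard stop. It cannot come off
- rack: low fixed draining rack: two rubber-topped steel rails 20 mm high, 130 mm long (its x), 16 mm wide, at y = +-75 mm; origin at its centre on the counter, z up. The case rests on the rails, centred and aligned with the rack to within about 5 mm and 0.05 rad, cap end towards the rack's +y. (A steel tilting bin, 140 mm high, stands out of the way at the counter's left edge)
- clamp: bystander: chrome bulldog clamp, about 100 x 30 x 12 mm, lying on the counter; origin at its middle, underside, long axis x
- rasp: bystander: steel rasp with a black grip, 210 x 22 x 15 mm, lying on the counter; origin at its middle, underside, long axis x

How it is judged:
On the way:
1. the cap is pressed home while the case sits on its rack (value of joint port_cap below 0.002 m and z of case in the frame of rack below 0.026 m), for 0.2 s.
At the end, for the whole second after the job is handed in: The fingers hold the case with its underside 10 to 20 cm above the rack's rails (15 cm asked), its centre within 5 cm of straight above the rack's, tilted less than 0.12 rad (7 degrees), still (under 3 cm/s and 0.15 rad/s), and the cap within 2 mm of home (z of case in the frame of rack between 0.12 and 0.22 m and horizontal distance between case and rack below 0.05 m and angle between case's own z axis and vertical below 0.12 rad and linear speed of case below 0.03 m/s and angular speed of case below 0.15 rad/s and value of joint port_cap below 0.002 m and contact force between the fingers and case above 1 N and contact force between case and rack below 0.1 N); the arm keeps its last pose, push and grip.
It fails at once if the clamp was moved more than 2 cm (distance of clamp from where it was at the start of the episode above 0.02 m).
It fails at once if the rasp was moved more than 2 cm (distance of rasp from where it was at the start of the episode above 0.02 m).
It fails at once if the case was tipped by more than 17 degrees (angle between case's own z axis and vertical above 0.3 rad).
It also fails if it takes over 42 s, if anything falls off the work surface, if the arm or the gripper's body presses on something with over 40 N, if the wrist force passes 120 N, or if a joint passes its speed limit or range.

## Robot

A 7-joint arm with a two-finger parallel gripper is mounted at the origin on the work surface. World frame = base frame: x ahead of the robot, y to its left, z up, the work surface at z = 0. Lengths are in m, angles in rad, forces in N, time in s.
With the tool pointing down it reaches from about 0.425 to 0.825 m from the base axis. Payload 3.6 kg.
Tool frame: the origin (TCP) lies where the fingers leave the gripper's body, on its centre line; the fingertips stand 73 mm ahead of it and the grasp point (between the pads) lies 54 mm ahead of it; x points along the fingers, y is the direction in which the jaws open and shut, and the axes are right-handed (so a half turn about x gives the same grasp; the last joint's range is limited). The gripper opens to 85 mm and grips with 20 to 120 N. Pads are 22 mm wide; open, the fingers measure 114 mm over their backs; the gripper's body (76 mm by 85 mm) begins 54 mm behind the grasp point. The pads swing forward as they close: fully open they stand 13 mm farther back than shut.
Start: joints at [1.214, 0.615, -0.013, 1.423, 0.008, 1.103, -0.04], TCP at [0.211, -0.615, 0.304] pointing down, gripper open.
Joint ranges: [-3.12, 3.12], [-0.3, 2.06], [-1.34, 1.32], [0.26, 2.42], [-1.36, 4.5], [0.01, 1.98], [-2.84, 2.84]. Speed limits (rad/s): [2.79, 2.79, 3.14, 3.14, 3.14, 3.14, 3.14].

## Interface

Orientations are given as a unit quaternion [x, y, z, w].
In Python, from station import arm, snapshot, camera_info, ticket gives the robot as it stands. Calls block until the motion is done:
- arm.movep(position, orientation): joint-space move of the TCP to a pose.
- arm.line_to(position, velocity=0.15, ori=None): straight line of the TCP; ori=None keeps the orientation; velocity is the mean speed in m/s.
- arm.move_j(angles): joint-space move.
- arm.move_gripper(opening, effort=None): opening from 0.0 (shut) to 1.0 (fully open); effort is the grip in N (None keeps the last); returns when the fingers have stopped.
- arm.pause(seconds).
- arm.ik(position, orientation): joint angles nearest the present ones, or None.
- snapshot(name): name is "scene" or "side" or "wrist"; returns the picture (400x640x3 uint8, blue, green, red); there is no depth.
- camera_info(name): a dict with "fx", "fy", "cx", "cy" (pixels), "R" (3x3) and "t" (3): a world point X has camera coordinates R X + t; the wrist camera has in their place "T_tool_cam" (4x4, takes a point from camera to tool coordinates, whose origin is the TCP and whose axes are the tool frame's). Camera axes: x right, y down, z forward; pixel columns grow to the right and rows downward; lengths in m; the calibration is good to about 2 mm. A picture is of the moment at which its call begins: read the wrist's pose just before it. camera_info takes no time and is no camera call.
A pose or a line that the arm cannot do raises arm.MotionError and nothing moves.
- ticket.finish_job(): hands the job in, once; it reports no verdict.
Readings, each from a call of its own:
- arm.read_time(): time.
- arm.read_joint_positions(): joint angles.
- arm.read_dq(): joint speeds.
- arm.read_effort(): joint torques, N m.
- arm.read_tool_pos(): TCP position.
- arm.read_eef_rot(): TCP orientation.
- arm.read_ft_force(): force on the tool from outside, world axes, zero at the start.
- arm.read_wrist_torque(): the same for the moment, N m.
- arm.read_opening(): opening from 0.0 (shut) to 1.0 (fully open).
Only numpy, scipy, OpenCV 4.12 (cv2) and the standard library are available. Lean on these libraries where they do the work, as an engineer would, in place of code of your own. Each camera call takes 0.05 s, during which the arm holds its last target.

## Working session

There is one attempt and no reset: what is moved stays moved. The work goes in short steps, each a Python script; the robot and the scene stay as the last script left them, time stands still between calls to the robot, and variables do not carry over. Pictures are saved under pics/ and viewed, and the job is handed in when it is done.

```bash
ls; mkdir -p pics; python3 - <<'E'
from station import arm, snapshot, camera_info
import cv2
print(arm.read_time(), arm.read_tool_pos(), arm.read_eef_rot())
for n in ("scene","side","wrist"):
    cv2.imwrite(f"pics/{n}0.png", snapshot(n))
    print(n, camera_info(n))
E
```

```text
pics
0.0 [ 0.21033839 -0.61441343  0.30273815] [-0.69736201 -0.11698899  0.69765877 -0.11520436]
scene {'fx': 375.75738221132787, 'fy': 375.75738221132787, 'cx': 320.6150722638645, 'cy': 191.4807672038753, 'R': array([[ 0.76087745,  0.64872842, -0.01472885],
       [ 0.45979896, -0.55502541, -0.69320394],
       [-0.45787599,  0.52067094, -0.72059098]]), 't': array([-0.40371382, -0.15677327,  1.342111  ])}
side {'fx': 478.66282142281386, 'fy': 478.66282142281386, 'cx': 323.01417814786487, 'cy': 192.8775124639712, 'R': array([[-0.93937413, -0.34238366, -0.01869988],
       [-0.24064525,  0.69712722, -0.67535436],
       [ 0.24426649, -0.62991037, -0.73725627]]), 't': array([0.48102013, 0.19911896, 1.02744334])}
wrist {'fx': 280.59394856359467, 'fy': 280.59394856359467, 'cx': 318.9867059745641, 'cy': 198.58096192357021, 'T_tool_cam': array([[ 8.58187136e-06, -3.04981178e-01,  9.52358379e-01,
        -6.96018171e-02],
       [ 9.99999973e-01,  2.22349493e-04,  6.21935403e-05,
         7.28062105e-04],
       [-2.30724262e-04,  9.52358353e-01,  3.04981171e-01,
        -7.79818649e-02],
       [ 0.00000000e+00,  0.00000000e+00,  0.00000000e+00,
         1.00000000e+00]])}
```

View pics/scene0.png

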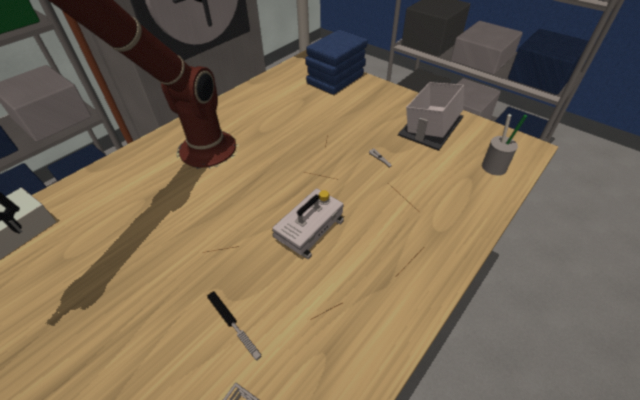

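View pics/side0.png

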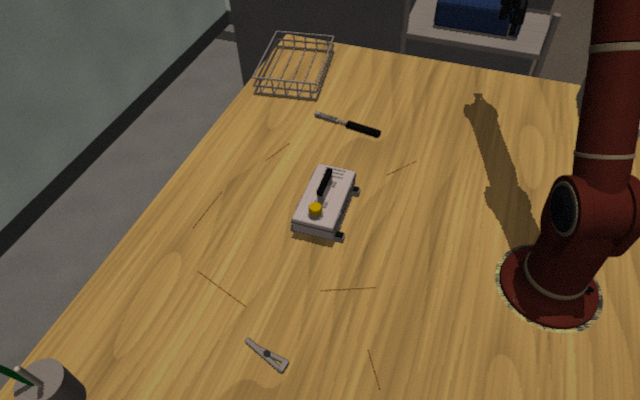

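View pics/wrist0.png

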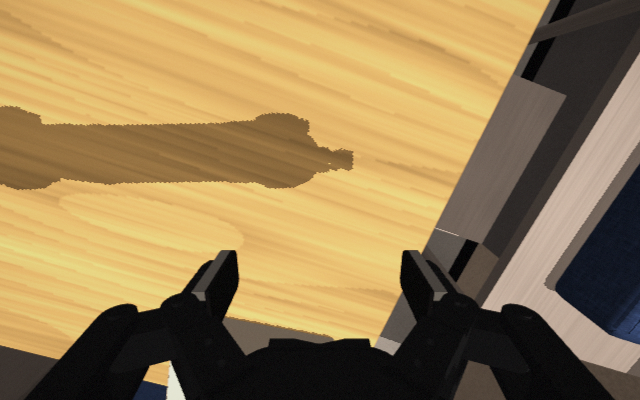

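The scene view shows the case at about (308,222), with its yellow cap at (324,196) and black bar at (308,206). The side view shows the cap at (315,210) and the bar at (325,182). The clamp is at (380,157) in the scene view and the rasp at (235,325). Next I'll triangulate the cap and bar from the two views.

```bash
cat > h.py <<'E'
import numpy as np, cv2
from station import camera_info
def P(n):
    c=camera_info(n); K=np.array([[c['fx'],0,c['cx']],[0,c['fy'],c['cy']],[0,0,1]])
    return K@np.c_[c['R'],c['t']]
def ray(n,uv):
    c=camera_info(n); d=np.array([(uv[0]-c['cx'])/c['fx'],(uv[1]-c['cy'])/c['fy'],1])
    return -c['R'].T@c['t'], c['R'].T@d
def onz(n,uv,z):
    o,d=ray(n,uv); return o+d*(z-o[2])/d[2]
def tri(a,b):
    X=cv2.triangulatePoints(P('scene'),P('side'),np.float64(a).reshape(2,1),np.float64(b).reshape(2,1))
    return (X[:3]/X[3]).ravel()
def blob(mask,near):
    n,l,s,c=cv2.connectedComponentsWithStats(mask.astype(np.uint8))
    k=[i for i in range(1,n) if s[i,4]>12]
    i=min(k,key=lambda i:np.hypot(*(c[i]-near)))
    return c[i],s[i],(l==i)
E
python3 - <<'E'
from h import *
near={'scene':((324,196),(308,206)),'side':((315,210),(325,182))}
C={};H={}
for n in near:
    im=cv2.imread(f'pics/{n}0.png'); hsv=cv2.cvtColor(im,cv2.COLOR_BGR2HSV)
    y=(hsv[...,1]>190)&(hsv[...,2]>90)
    c,s,m=blob(y,near[n][0]); C[n]=c; print(n,'cap',c,s)
    g=im.max(2)<50
    c,s,m=blob(g,near[n][1]); H[n]=c
    pts=np.argwhere(m)[:,::-1].astype(np.float32); r=cv2.minAreaRect(pts)
    print('bar',c,s,r)
    d,_,_,_ = cv2.fitLine(pts,cv2.DIST_L2,0,.01,.01).ravel(),0,0,0
    for z in (0.105,):
        a=onz(n,c+d[:2]*10,z); b=onz(n,c-d[:2]*10,z); v=(a-b)*np.sign((a-b)[1]); print('yaw of bar', np.arctan2(v[1],v[0]), onz(n,c,z))
    x0,y0=int(c[0])-50,int(c[1])-40
    cv2.imwrite(f'pics/{n}_crop.png',cv2.resize(im[y0:y0+90,x0:x0+100],None,fx=6,fy=6,interpolation=cv2.INTER_NEAREST)); print('crop org',x0,y0)
print('cap3d',tri(C['scene'],C['side']),'bar3d',tri(H['scene'],H['side']))
E
```

```text
Traceback (most recent call last):
  File "h.py", line 17, in blob
    i=min(k,key=lambda i:np.hypot(*(c[i]-near)))
ValueError: min() iterable argument is empty
```

```bash
python3 - <<'E'
from h import *
for n,(u,v) in {'scene':(324,196),'side':(315,210)}.items():
    im=cv2.imread(f'pics/{n}0.png'); hsv=cv2.cvtColor(im,cv2.COLOR_BGR2HSV)
    print(n,hsv[v-8:v+9:2,u].tolist(), 'wood',hsv[v+70,u].tolist())
    cv2.imwrite(f'pics/{n}_crop.png',cv2.resize(im[v-40:v+70,u-55:u+45],None,fx=5,fy=5,interpolation=cv2.INTER_NEAREST))
E
```

```text
scene [[18, 111, 177], [21, 156, 178], [23, 185, 179], [23, 186, 178], [23, 187, 166], [22, 189, 105], [22, 170, 96], [15, 39, 92], [9, 30, 137]] wood [18, 110, 171]
side [[22, 189, 158], [24, 255, 175], [24, 254, 174], [24, 255, 171], [24, 255, 164], [21, 246, 90], [22, 241, 91], [17, 101, 71], [15, 26, 60]] wood [18, 144, 154]
```

View pics/scene_crop.png

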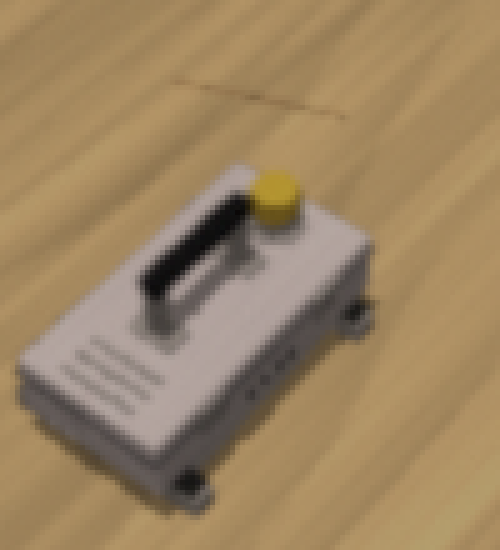

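View pics/side_crop.png

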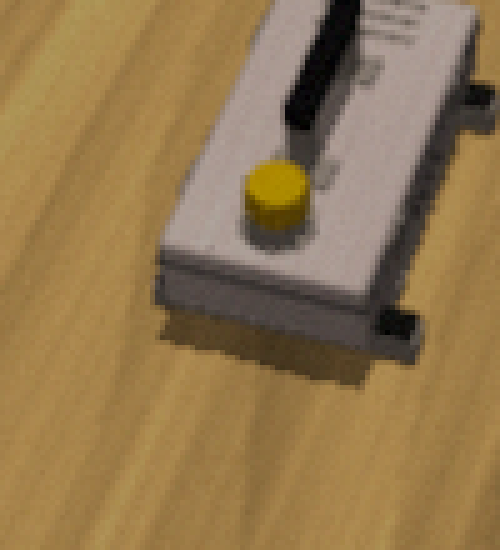

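The crops show the bar clearly and the cap standing off its stub. I'll mask the cap's bright top (V>135), the bar and the lid separately.

```bash
cat > meas.py <<'E'
from h import *
def meas(ims,near):
    C={};H={}
    for n in near:
        im=ims[n]; hsv=cv2.cvtColor(im,cv2.COLOR_BGR2HSV)
        y=(hsv[...,1]>(165 if n=='scene' else 215))&(hsv[...,2]>135)&(hsv[...,0]>19)
        c,s,m=blob(y,near[n][0]); C[n]=c; print(n,'cap',c,s)
        g=(im.max(2)<55)
        c,s,m=blob(g,near[n][1]); H[n]=c
        pts=np.argwhere(m)[:,::-1].astype(np.float32)
        d=cv2.fitLine(pts,cv2.DIST_L2,0,.01,.01).ravel()
        a=onz(n,c+d[:2]*10,.105); b=onz(n,c-d[:2]*10,.105); v=(a-b)*np.sign((a-b)[1])
        print(' bar',c,s,'yaw',np.arctan2(v[1],v[0]),onz(n,c,.105))
    cap,bar=tri(C['scene'],C['side']),tri(H['scene'],H['side'])
    print('cap3d',cap,'bar3d',bar,'yaw',np.arctan2(*(cap-bar)[1::-1]),'dist',np.hypot(*(cap-bar)[:2]))
    for n in near: print(' cap on z .0945', onz(n,C[n],.0945))
    return cap,bar
E
python3 - <<'E'
from meas import *
near={'scene':((324,195),(308,206)),'side':((315,210),(325,182))}
meas({n:cv2.imread(f'pics/{n}0.png') for n in near},near)
# clamp & rasp rough
print('clamp',onz('scene',(380,157),.01),'rasp',onz('scene',(235,325),.01), onz('side',(347,126),.01))
E
```

```text
scene cap [323.74418605 193.60465116] [320 191   9   6  43]
 bar [307.94488189 204.76377953] [298 195  21  21 127] yaw 1.5913629302308891 [ 0.5246883  -0.04287338  0.105     ]
side cap [315.05333333 206.36      ] [310 203  11   8  75]
 bar [324.11917098 182.41450777] [317 168  15  29 193] yaw 1.619371675604092 [ 0.52129918 -0.03849894  0.105     ]
cap3d [0.5206906  0.02543753 0.0905863 ] bar3d [ 0.52248642 -0.04106107  0.10198023] yaw 1.5977952250412808 dist 0.06652284705552422
 cap on z .0945 [0.52417299 0.02309925 0.0945    ]
 cap on z .0945 [0.51882189 0.02811873 0.0945    ]
clamp [0.50843273 0.3375171  0.01      ] rasp [ 0.58470647 -0.37033747  0.01      ] [ 0.56821685 -0.35714045  0.01      ]
```

```bash
cat >> h.py <<'E'
from scipy.spatial.transform import Rotation as Rot
def ori(yaw,flip=1):   # case yaw; jaws along case x
    y=flip*np.array([np.cos(yaw),np.sin(yaw),0]); x=np.array([0,0,-1.]); z=np.cross(x,y)
    return Rot.from_matrix(np.c_[x,y,z]).as_quat()
def wonz(pos,q,uv,z):
    c=camera_info('wrist'); T=c['T_tool_cam']; R=Rot.from_quat(q).as_matrix()
    d=R@T[:3,:3]@np.array([(uv[0]-c['cx'])/c['fx'],(uv[1]-c['cy'])/c['fy'],1])
    o=R@T[:3,3]+pos
    return o+d*(z-o[2])/d[2]
E
python3 - <<'E'
from h import *
from station import arm,snapshot
for f in (1,-1):
    print(f, arm.ik([.522,-.02,.28],ori(.025,f)), arm.ik([.522,-.04,.33],ori(.025,f)))
f=1
q=arm.ik([.522,-.02,.28],ori(.025,1)); q2=arm.ik([.522,-.02,.28],ori(.025,-1)); j=np.array(arm.read_joint_positions())
f=1 if q2 is None or (q is not None and abs(np.array(q)-j).max()<=abs(np.array(q2)-j).max()) else -1
arm.movep([.522,-.02,.28],ori(.025,f))
arm.move_gripper(0.0)
p,r=arm.read_tool_pos(),arm.read_eef_rot()
cv2.imwrite('pics/w1.png',snapshot('wrist')); cv2.imwrite('pics/side1.png',snapshot('side'))
print(f,arm.read_time(),p,r,arm.read_ft_force()); np.savez('w1.npz',p=p,r=r,f=f)
E
```

```text
1 [ 0.31060024  0.47926656 -0.46280963  1.81385744  0.2638982   0.90961611
 -0.24561607] [ 0.3726536   0.42786079 -0.49243489  1.73956622  0.23060735  1.0318182
 -0.17640043]
-1 [-0.67358494  0.68635744  1.1350566   1.84267685 -0.70637959  1.08671913
 -2.38317733] [-0.6487466   0.60997101  1.13642203  1.76911582 -0.60213138  1.16163083
 -2.4426808 ]
1 3.4083 [ 0.52201411 -0.01995282  0.28000104] [ 0.49367651  0.50624125 -0.49366455  0.50625943] [-0.07033805  0.45041391 -1.25317092]
```

View pics/w1.png

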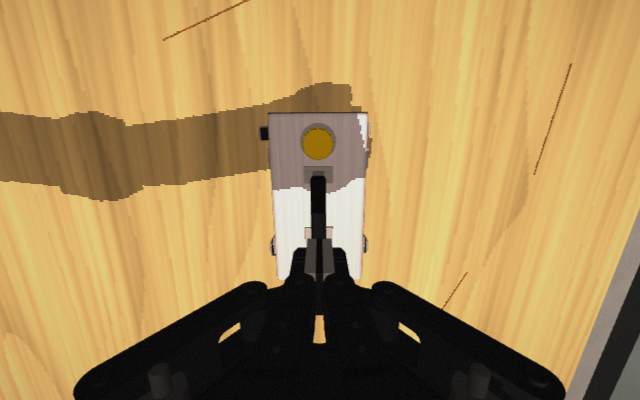

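The wrist view shows the cap at (318,143), the bar running down x≈318 from row 178, and the lid's far edge from (268,113) to (368,113). I'll turn these into positions.

```bash
python3 - <<'E'
from h import *
d=np.load('w1.npz'); p,r=d['p'],d['r']
im=cv2.imread('pics/w1.png'); hsv=cv2.cvtColor(im,cv2.COLOR_BGR2HSV)
c,s,m=blob((hsv[...,1]>200)&(hsv[...,0]>18)&(hsv[...,2]>110),(318,143)); print(c,s)
print('cap',[wonz(p,r,c,z).round(4) for z in (.0925,.0965)])
g=im.max(2)<60
e=[]
for row in (182,200,215,225):
    xs=np.where(g[row,300:335])[0]+300; u=xs.mean(); e.append(wonz(p,r,(u,row),.112)); print(row,xs.min(),xs.max(),e[-1].round(4))
col=g[160:230,318]; print('bar end row',160+np.argmax(col), wonz(p,r,(318,160+np.argmax(col)),.112).round(4))
for uv in ((268.5,114),(367.5,114)): print('lid corner',wonz(p,r,uv,.065).round(4))
# right/left lid edges
for row in (150,165,240,255,268):
    t=hsv[row,:,1]<75; xs=[x for x in range(240,400) if t[x]]; 
    print(row,min(xs),max(xs),wonz(p,r,(min(xs)-.5,row),.065)[:2].round(4),wonz(p,r,(max(xs)+.5,row),.065)[:2].round(4))
E
```

```text
[317.3478854  143.54706685] [302 127  32  33 733]
cap [array([0.5195, 0.0274, 0.0925]), array([0.5195, 0.0278, 0.0965])]
182 310 325 [ 0.5204 -0.0035  0.112 ]
200 311 324 [ 0.5208 -0.02    0.112 ]
215 312 325 [ 0.5221 -0.0343  0.112 ]
225 312 325 [ 0.5223 -0.0441  0.112 ]
bar end row 175 [0.5207 0.0027 0.112 ]
lid corner [0.4713 0.0513 0.065 ]
lid corner [0.5674 0.0537 0.065 ]
150 268 368 [0.4692 0.0164] [0.5711 0.019 ]
165 269 366 [0.4698 0.0011] [0.5703 0.0037]
240 272 366 [ 0.4707 -0.0836] [ 0.5768 -0.0809]
255 276 361 [ 0.4747 -0.1024] [ 0.5726 -0.0998]
268 277 360 [ 0.4755 -0.1192] [ 0.5726 -0.1167]
```

```bash
python3 - <<'E'
from h import *
from station import arm,snapshot
Q=ori(.04,1); x,y=.5195,.0272
arm.movep([x,y,.19],Q); arm.pause(.3)
b=np.array(arm.read_ft_force()); print(arm.read_time(),b)
z=.176
arm.line_to([x,y,z],.05)
log=[]
while z>.150:
    z-=.001
    arm.line_to([x,y,z],.03); f=np.array(arm.read_ft_force())-b
    log.append((round(z,4),round(arm.read_tool_pos()[2],4),f[2].round(1)))
    if f[2]>14: break
arm.pause(.3)
print(log, arm.read_ft_force()-b, arm.read_time(), arm.read_tool_pos())
cv2.imwrite('pics/side2.png',snapshot('side')); 
arm.line_to([x,y,.2],.1); arm.pause(.1)
p,r=arm.read_tool_pos(),arm.read_eef_rot()
cv2.imwrite('pics/side3.png',snapshot('side'));cv2.imwrite('pics/w3.png',snapshot('wrist')); print(arm.read_time(),p)
s=[cv2.imread(f'pics/side{i}.png')[120:280,230:420] for i in (0,2,3)]
cv2.imwrite('pics/cmp3.png',cv2.resize(np.hstack(s),(798,224*1)) if 0 else cv2.resize(np.hstack(s),None,fx=1.4,fy=1.4))
E
```

```text
4.2 [-0.89695138  0.50807353  0.09107752]
[(0.175, np.float64(0.175), np.float64(-0.2)), (0.174, np.float64(0.174), np.float64(0.2)), (0.173, np.float64(0.1729), np.float64(-0.3)), (0.172, np.float64(0.1719), np.float64(-0.2)), (0.171, np.float64(0.1709), np.float64(0.3)), (0.17, np.float64(0.1699), np.float64(-1.0)), (0.169, np.float64(0.1689), np.float64(-0.2)), (0.168, np.float64(0.1679), np.float64(0.6)), (0.167, np.float64(0.1669), np.float64(0.2)), (0.166, np.float64(0.1661), np.float64(0.5)), (0.165, np.float64(0.1652), np.float64(3.4)), (0.164, np.float64(0.1641), np.float64(3.4)), (0.163, np.float64(0.163), np.float64(3.2)), (0.162, np.float64(0.1619), np.float64(2.3)), (0.161, np.float64(0.1609), np.float64(2.5)), (0.16, np.float64(0.1599), np.float64(3.5)), (0.159, np.float64(0.1589), np.float64(1.5)), (0.158, np.float64(0.158), np.float64(1.5)), (0.157, np.float64(0.1572), np.float64(5.0)), (0.156, np.float64(0.1571), np.float64(11.9)), (0.155, np.float64(0.157), np.float64(18.0))] [-2.23110444 -1.56142927 17.71242943] 10.1833 [0.51962899 0.02733386 0.1570291 ]
11.0333 [0.51880326 0.02701111 0.19899375]
```

View pics/cmp3.png

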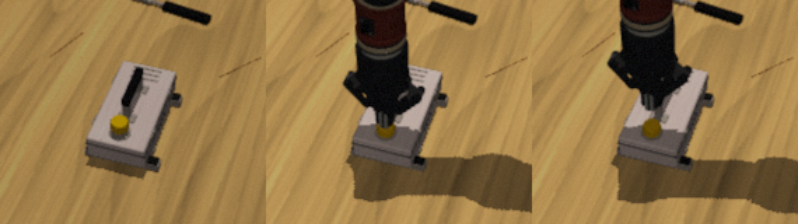

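View pics/w3.png

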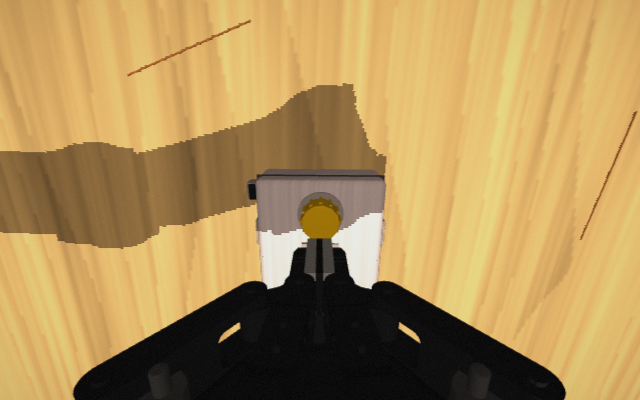

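The cap met its hard stop at a tip height of about 0.084 m, where the home position predicts 0.0845. It travelled about 9 mm and the case did not shift. Next I'll open the gripper and grasp the bar.

```bash
python3 - <<'E'
from h import *
from station import arm,snapshot
Q=ori(.04,1); x,y=.5222,-.0405
arm.line_to([x,y,.24],.15); arm.move_gripper(1.0,effort=60)
arm.line_to([x,y,.158],.08); arm.pause(.2)
print(arm.read_time(),arm.read_tool_pos(),arm.read_ft_force())
cv2.imwrite('pics/w4.png',snapshot('wrist'));cv2.imwrite('pics/side4.png',snapshot('side')); cv2.imwrite('pics/scene4.png',snapshot('scene'))
a=cv2.imread('pics/side4.png')[100:280,220:420]; b=cv2.imread('pics/scene4.png')[120:300,210:410]
cv2.imwrite('pics/cmp4.png',cv2.resize(np.hstack([a,b]),None,fx=2,fy=2))
E
```

```text
13.8667 [ 0.52242531 -0.04052132  0.15846805] [1.19991563 0.32762864 0.3935239 ]
```

View pics/w4.png

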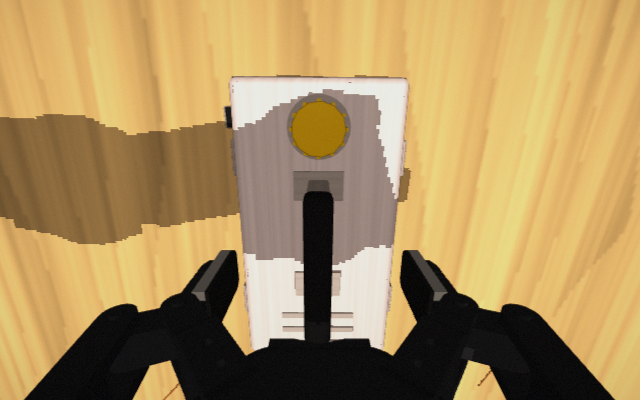

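View pics/cmp4.png

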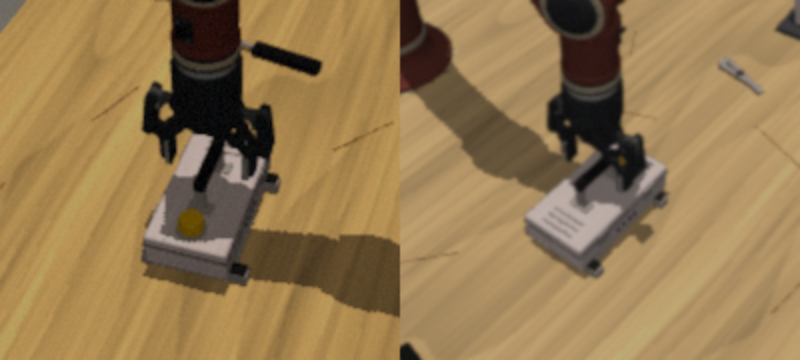

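The bar at column 318 sits between the pads and is aligned with the jaws, and the cap at (319,128) is seated. I'll close, lift slightly and check.

```bash
python3 - <<'E'
from h import *
from station import arm,snapshot
d=cv2.cvtColor(cv2.imread('pics/w4.png'),cv2.COLOR_BGR2HSV)
p,r=[ 0.52242531,-0.04052132,0.15846805],ori(.04)
c,_,_=blob((d[...,1]>200)&(d[...,0]>18)&(d[...,2]>90),(319,128)); print('cap',c,wonz(p,r,c,.0845), 'bar end',wonz(p,r,(318,192),.112))
f0=np.array(arm.read_ft_force()); t0=np.array(arm.read_wrist_torque())
arm.move_gripper(0.0,effort=80)
print('open',arm.read_opening(),arm.read_tool_pos(),arm.read_ft_force()-f0)
x,y,z=arm.read_tool_pos()
arm.line_to([x,y,z+.025],.04); arm.pause(.3)
print(arm.read_time(),arm.read_tool_pos(),arm.read_ft_force()-f0,arm.read_wrist_torque()-t0,arm.read_opening())
cv2.imwrite('pics/w5.png',snapshot('wrist'));cv2.imwrite('pics/side5.png',snapshot('side')); cv2.imwrite('pics/scene5.png',snapshot('scene'))
a=cv2.imread('pics/side5.png')[100:280,220:420]; b=cv2.imread('pics/scene5.png')[120:300,210:410]
cv2.imwrite('pics/cmp5.png',cv2.resize(np.hstack([a,b]),None,fx=2,fy=2))
E
```

```text
cap [318.24609053 128.57695473] [0.51948649 0.02734427 0.0845    ] bar end [0.52043879 0.00257242 0.112     ]
open 0.14786833153255918 [ 0.52177534 -0.04050869  0.15806692] [-3.23787448 -0.24861257  2.43917635]
15.75 [ 0.521689   -0.04051778  0.18286315] [-0.76719514 -0.18033177 -5.05402132] [0.02115406 0.04299703 0.03854744] 0.1487744297385022
```

View pics/w5.png

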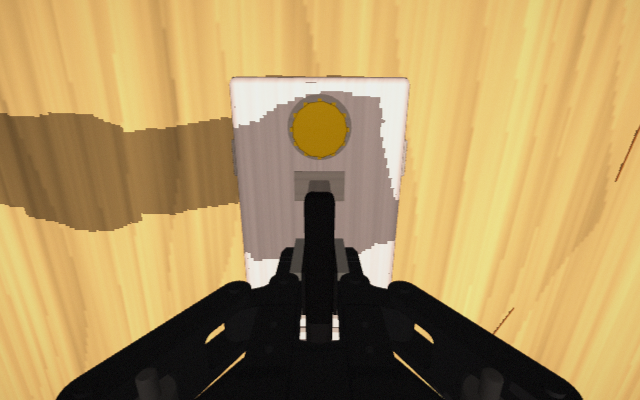

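View pics/cmp5.png

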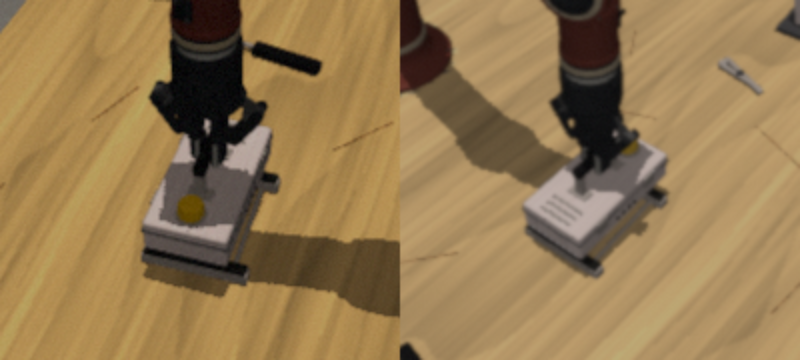

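The case is off the rails: about 5 N is carried with almost no moment. In the wrist view it has not moved relative to the gripper since before the lift, with the cap still at (319,128), so it is level. I'll lift the rest of the way to a clearance of about 15 cm.

```bash
python3 - <<'E'
from h import *
from station import arm,snapshot
x,y,z=arm.read_tool_pos(); 
arm.line_to([x,y,.158+.15],.06,ori(.04)); arm.pause(.8)
print(arm.read_time(),arm.read_tool_pos(),arm.read_ft_force(),arm.read_wrist_torque(),arm.read_opening(),abs(np.array(arm.read_dq())).max())
w=snapshot('wrist');cv2.imwrite('pics/w6.png',w);cv2.imwrite('pics/side6.png',snapshot('side')); cv2.imwrite('pics/scene6.png',snapshot('scene'))
a=cv2.imread('pics/side6.png')[60:280,220:420]; b=cv2.imread('pics/scene6.png')[80:300,210:410]
cv2.imwrite('pics/cmp6.png',cv2.resize(np.hstack([a,b]),None,fx=2,fy=2))
for n in (5,6):
    d=cv2.cvtColor(cv2.imread(f'pics/w{n}.png'),cv2.COLOR_BGR2HSV)
    print('cap px',n,blob((d[...,1]>200)&(d[...,0]>18)&(d[...,2]>90),(319,128))[:2])
R=Rot.from_quat(arm.read_eef_rot()).as_matrix(); print('tool x',R[:,0])
E
```

```text
18.9333 [ 0.52175334 -0.04045455  0.30800361] [ 0.04052504  0.34960863 -5.53798815] [0.01267977 0.03015385 0.04703296] 0.14772115812285674 0.0022101646440913824
cap px 5 (array([318.95185185, 128.78230453]), array([ 290,   99,   59,   60, 2430], dtype=int32))
cap px 6 (array([319.03081348, 128.7695152 ]), array([ 290,   99,   59,   60, 2434], dtype=int32))
tool x [-2.75611907e-05  1.38733413e-05 -1.00000000e+00]
```

View pics/cmp6.png

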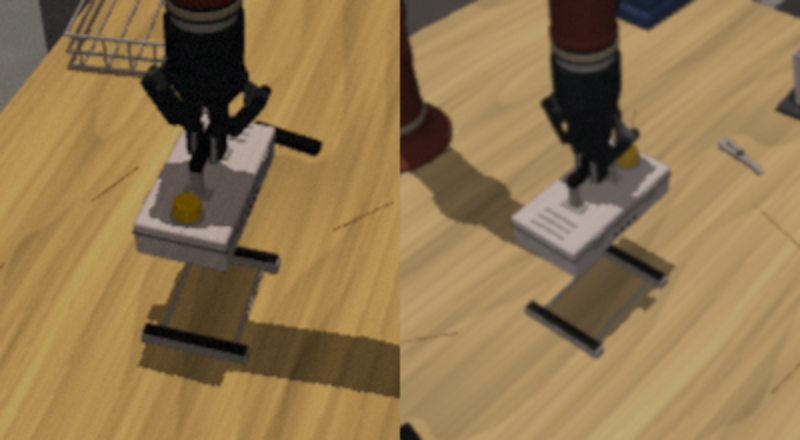

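View pics/w6.png

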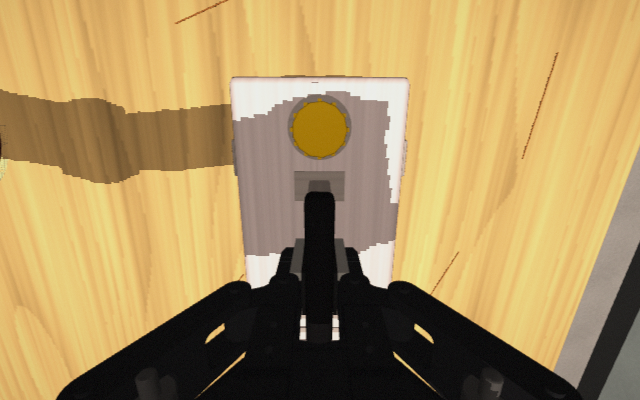

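The case hangs level over the bare rack. The cap has moved less than 0.1 px in the wrist view during the lift, and the clamp and rasp have not moved.

```bash
python3 - <<'E'
from station import arm,ticket
print(arm.read_time(),abs(arm.read_dq()).max()); print(ticket.finish_job())
E
```

```text
19.0833 0.0007131625492955988
the job is handed in; nothing more can be done
None
```

The job is done and handed in at 19.1 s of the 42 s allowed. `finish_job` reports no verdict, so the checks below are mine.

- **Cap:** I pressed it with closed fingertips. It travelled about 9 mm at about 3 N, then met the hard stop at 18 N. The fingertips were then about 84 mm above the counter, against 84.5 mm expected with the cap home.
- **Lift:** I gripped the bar at 80 N and raised the tool 150 mm straight up. The wrist carried about 5.5 N with almost no moment. The cap shifted less than 0.1 px in the wrist view over the last 125 mm of the lift, so nothing slipped.
- **Final state:** The tool points straight down, the joints are practically still, and the side and scene views show the case clear over the bare rack.
- **Bystanders:** In those views the clamp and rasp lie where they were.

**Disagreement:** The first two-camera fix differed from the wrist camera by about 2–5 mm. I used the wrist-camera values for the grasp. No other check failed.

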